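# Let the mixing head down on its hand winch

## Task

The mixing head hangs raised over the white pail on the stand's hand winch, held by the pawl on the ratchet wheel. Throw the pawl's trip lever right over to its other stop, take the load on the crank so that the pawl springs clear of the wheel, then ease the head down with the crank until its splash cover rests with its weight on the pail's rim and the crank goes slack, and only then let go. Never let the head run down by itself, set it down gently without pressing the cover hard onto the pail, and leave the other things on the bench where they are.

Things in the scene. Friction and masses are not known exactly. Their poses are not given: they have to be found in the camera images.
- stand: bench mixing stand, fixed: grey base plate 370 x 180 x 12 mm with two upright cheek plates 122 mm long, 185 high, that carry the winch. Origin on the bench under the winch axle, midway between the cheeks; x points to the pail (centre at x 160, y 20 mm), y along the axle away from the crank: wheel, trip lever and crank stand on its -y side
- axle (a point): point on the winch axle, in the middle of the ratchet wheel: 48 mm to -y of the stand's origin and 135 mm high. The axle is level, along the stand's y. Steel ratchet wheel 82 mm across, 10 mm thick, 16 saw teeth 6 mm deep; crank radius 75 mm
- drum (a joint): turn of the winch shaft (toothed drum, ratchet wheel and crank in one), rad; grows as the head is wound up: the crank then turns from the stand's +x towards up (anticlockwise seen from its side). At value q the crank points 0.35 rad + q above the stand's +x. The head's weight pulls the handle the other way with 4 to 8 N. Stop at 1.6
- handle: the crank's black round handle, 24 mm thick, 100 long, level along the stand's y, free to spin on its pin. Origin: the place to hold it, on its axis, 165 mm to -y of the stand's origin and 75 mm from the axle line; the free end is 35 mm further out, the flat crank arm 82 mm further in. It goes round the axle with the crank, 60 to 210 mm high
- trip (a joint): pawl's trip lever, rad: 0 = at its stop towards the stand's -x (pawl sprung into the wheel), 0.7 = at its +x stop (pawl sprung outwards). Stiff on its pin: takes 1.5 to 3 N at the tab and stays where it is put. While a tooth bears on the pawl it stays caught even so, and springs clear once the crank is wound up about 0.05 rad; then only the crank holds the head
- trip_tab (a point): middle of the trip lever's finger tab, a steel peg 12 mm thick, 38 long, level along the stand's y, at the top of the flat lever, which lies 22 mm to +y of this point and pivots 51 mm to -x of the axle and 38 above it. The tab is 70 mm from the pivot, about 239 mm above the bench, and moves 48 mm in the stand's +x from stop to stop
- pawl_tip (a point): tip of the steel pawl that hangs from the trip lever's pivot, in the plane of the wheel. 36 to 37 mm from axle when it sits in a tooth, 41 riding over a tooth, about 50 when sprung clear
- lift: the moving mixing head: vertical rack bar, arm, blue upright gearmotor, paddle and splash cover, 1.3 to 2 kg together, moving straight up and down by 25 mm for each rad of the drum. Origin 41 mm to +x of the stand's origin, on the bench as built, rising and sinking with the head
- cover (a point): centre of the underside of the steel splash cover, a flat level disc 172 mm across, 6 mm thick, under the motor. Below it stands a white pail (147 mm across the rim, 130 high) on a plywood packer 20 to 40 mm thick; pail and packer are not measured. The cover meets the rim with the drum somewhere between -2.1 and -3.0 rad; the handle then goes slack
- spare_tub: bystander: white tub 110 mm across, 90 high, standing; origin under its centre
- hardener: bystander: white bottle 48 mm across, 130 high, standing; origin under its centre
- pigment: bystander: metal can 60 mm across, 60 high, standing; origin under its centre
- spatula: bystander: spatula lying on the bench; origin under its middle, along its x
- brush: bystander: paint brush lying on the bench; origin under its middle, along its x
- tape: bystander: roll of tape 100 mm across, 25 high, lying flat; origin under its centre
- stir_stick: bystander: wooden stirring stick 220 x 22 x 6 mm lying on the bench; origin under its middle, along its x

How it is judged (in metres and radians):
On the way, in this order (a step that is already met when the one before it is completed fails the run):
1. the trip lever is thrown over to its other stop while the head still hangs raised (value of joint trip above 0.6 rad and value of joint drum above -0.5 rad), for 0.1 s.
2. the pawl is clear of the ratchet wheel and the head is held up on the crank (all of step 1 and distance between pawl_tip and axle above 0.044 m and contact force between the fingers and handle above 0.5 N), for 0.2 s.
3. the cover bears on the pail while the crank is still held (contact force between lift and anything else above 6 N and value of joint drum below -1.9 rad and contact force between the fingers and handle above 0.5 N), for 0.1 s.
At the end, for the whole second after the job is handed in: The cover bears on the pail's rim with more than 6 N and the head is at rest (under 0.01 m/s), the drum between -1.9 and -3.2 rad; the trip lever is still thrown over (above 0.6 rad) and the pawl tip is clear of the wheel (over 44 mm from the axle) (contact force between lift and anything else above 6 N and value of joint drum between -3.2 and -1.9 rad and value of joint trip above 0.6 rad and distance between pawl_tip and axle above 0.044 m and linear speed of lift below 0.01 m/s); the robot touches nothing.
It fails at once if the head runs down faster than 0.15 m/s (velocity of joint drum below -6 rad/s).
It fails at once if the cover is slammed or pressed on the pail with more than 45 N (contact force between lift and anything else above 45 N).
It fails at once if a thing on the bench is moved by more than 30 mm (distance of any of spare_tub, hardener, pigment, spatula, brush, tape, stir_stick from where it was at the start of the episode above 0.03 m).
It also fails if it takes over 70 s, if anything falls off the work surface, if the arm or the gripper's body presses on something with over 40 N, if the wrist force passes 120 N, or if a joint passes its speed limit or range.

## Robot

A 6-joint arm with a two-finger parallel gripper is mounted at the origin on the work surface. World frame = base frame: x ahead of the robot, y to its left, z up, the work surface at z = 0. Lengths are in mm, angles in rad, forces in N, time in s.
With the tool pointing down it reaches from about 250 to 850 mm from the base axis. Payload 12.5 kg.
Tool frame: the origin (TCP) lies at the centre of the arm's flange, where the gripper is bolted on; the fingertips stand 186 mm ahead of it and the grasp point (between the pads) lies 167 mm ahead of it; z points along the fingers, x is the direction in which the jaws open and shut, and the axes are right-handed (so a half turn about z gives the same grasp; the last joint's range is limited). The gripper opens to 93 mm and grips with 3 to 60 N. Pads are 15 mm wide; open, the fingers measure 128 mm over their backs; the gripper's body (75 mm by 188 mm) begins 65 mm behind the grasp point.
Start: joints at [-1.417, 0.351, 1.652, -0, 1.139, -0.085], TCP at [130.116, -534.374, 404.733] pointing down, gripper open.
Joint ranges: [-2.75, 2.75], [-0.79, 2.1], [0.01, 2.65], [-1.57, 4.71], [0.07, 3.14], [-2.87, 2.87]. Speed limits (rad/s): [2.22, 2.22, 2.79, 3.14, 3.14, 3.14].

## Interface

Orientations are given as [roll, pitch, yaw] about the fixed x, y, z axes, in that order (R = Rz(yaw) Ry(pitch) Rx(roll)).
In Python, from rig import r, imaging, models gives the robot as it stands.
- The arm moves only by the tool move_arm, never from a script. Its argument "series" is a list of rows, each an object with "twist": the turn, a rotation vector about the tool's x, y, z in degrees, a list of three; "xyz": the shift along the tool's x, y, z in mm, a list of three; "fingers": the closure, from 0 (fully open) to 1 (shut). A call has 1 to 12 rows; each row is the pose to reach, as a shift and turn from the pose commanded when the call began, along the tool's axes at that moment; what a row does not reach only later rows make up. A row lasts 1/8 s, in which the tool goes at most 62.5 mm and 10.7 degrees, less where a joint would pass 70% of its speed; a pose out of reach is approached as far as the arm can. A call with a gripper value outside its range is refused whole. The fingers move at their own pace and stop on an object; the grip force is fixed at half the most. Time passes only in rows, so rows that repeat a pose let the fingers close. It gives the time, the measured TCP pose, the force and the opening at its end, in the units of the state.
- r.state(): the state, without advancing time (a new reading comes with each control period).
- imaging.snapshot(name): name is "scene" or "top" or "wrist"; returns the picture (384x512x3 uint8, blue, green, red); there is no depth.
- imaging.camera_info(name): a dict with "fov_y" (degrees; the focal length in pixels is half the picture's height over the tangent of half this angle, whatever the lens; pixels are square), "cx", "cy" (the principal point, pixels), "distortion" ([k1, k2, p1, p2, k3] as OpenCV has them; the pictures are not rectified), "world_from_camera" (4x4, takes a point from camera to world coordinates). Camera axes: x right, y down, z forward; pixel columns grow to the right and rows downward; lengths in mm; the calibration is good to about 2 mm. A picture is of the moment at which its call begins: read the wrist's pose just before it. camera_info takes no time and is no camera call; for the wrist camera it gives the pose at the moment of the call.
- r.sign_off(): hands the job in, once; it reports no verdict.
Trained networks look in the newest picture that a camera, given by its name, has taken for a name from the list of things; names that differ only in an ending like _2 or _b are one class to them, and where a whole thing is asked for, a point or a joint stands for the part that bears it (a point fixed in the world has none). Each returns a list of dicts, best first, with "conf" (0 to 1); they miss things now and then, are a little off and sometimes report something else, mostly with a low value. They report only what shows in the picture. A call takes as long as a camera call.
- models.look_for(camera, name): "centre" ([row, column] in pixels, amid what is visible of it).
The state is a dict: "t": time; "joints": joint angles; "joint_vel": joint speeds; "joint_efforts": joint torques, N m; "tcp_pos": TCP position; "eef_rot": TCP orientation; "contact_force": force on the tool from outside, world axes, zero at the start; "ft_torque": the same for the moment, N m; "grip_width": finger opening in mm.
Only numpy, scipy, OpenCV 4.12 (cv2) and the standard library are available. Lean on these libraries where they do the work, as an engineer would, in place of code of your own. Each camera call takes 0.05 s, during which the arm holds its last target.

## Working session

There is one attempt and no reset: what is moved stays moved. The work goes in short steps, Python scripts to look and compute and a tool call to move; the robot and the scene stay as the last step left them, time stands still between calls to the robot, and variables do not carry over. Pictures are saved under pics/ and viewed, and the job is handed in when it is done.

Besides the shell and the picture viewer there is one more tool, called after "Call:" as name(argument=value, ...) on one line, values as JSON. move_arm: Moves the arm, as the interface text tells. Its arguments: {"type":"object","properties":{"series":{"type":"array"}},"required":["series"]}

```bash
ls; mkdir -p pics; python3 - <<'E'
from rig import r, imaging, models
import cv2,json
print(r.state())
for n in ["scene","top","wrist"]:
    im=imaging.snapshot(n); cv2.imwrite(f"pics/{n}0.png",im)
    i=imaging.camera_info(n); print(n,i)
    for t in ["stand","handle","trip_tab","cover","axle","lift","pawl_tip","hardener","pigment","spare_tub"]:
        try: print(t,[(round(d['conf'],2),[round(x) for x in d['centre']]) for d in models.look_for(n,t)[:2]])
        except Exception as e: print(t,e)
E
```

```text
pics
{'t': 0.0, 'joints': array([-1.41659473e+00,  3.51194997e-01,  1.65241271e+00, -5.25718112e-05,
        1.13909033e+00, -8.45943477e-02]), 'joint_vel': array([-0.00123301, -0.00202054, -0.00084007, -0.00055889, -0.0005047 ,
       -0.00080695]), 'joint_efforts': array([ 6.13972989e-04, -4.97324824e+01, -2.85254413e+01,  6.99491543e-02,
        2.57600890e-02, -1.00625184e-04]), 'tcp_pos': array([ 130.09654765, -534.25742107,  404.22822564]), 'eef_rot': array([-3.14154681e+00,  1.10546455e-03, -1.33197833e+00]), 'contact_force': array([-0.73570875,  0.2592707 , -0.26628693]), 'ft_torque': array([-0.00037099,  0.03391674,  0.00107071]), 'grip_width': 93.12328430708284}
scene {'fov_y': 57.58641980738481, 'cx': 252.1839150401759, 'cy': 195.6881217041496, 'distortion': array([-0.02679512,  0.        ,  0.        ,  0.        ,  0.        ]), 'world_from_camera': array([[-8.60927090e-01,  3.54306640e-01, -3.65063488e-01,
         1.02995185e+03],
       [ 5.08654670e-01,  6.11724239e-01, -6.05857972e-01,
         8.02666444e+02],
       [ 8.65868212e-03, -7.07290788e-01, -7.06869696e-
[... 1318 characters left out ...]
, 278])]
spare_tub [(0.69, [126, 277]), (0.61, [268, 162])]
wrist {'fov_y': 61.40869372031935, 'cx': 255.48863682598775, 'cy': 188.7521285160893, 'distortion': array([-0.03519539,  0.        ,  0.        ,  0.        ,  0.        ]), 'world_from_camera': array([[ 2.36448433e-01, -9.39125607e-01, -2.49269397e-01,
         1.98528003e+02],
       [-9.71643978e-01, -2.28443920e-01, -6.10029178e-02,
        -5.16943817e+02],
       [ 3.45323916e-04,  2.56625153e-01, -9.66510947e-01,
         3.85117811e+02],
       [ 0.00000000e+00,  0.00000000e+00,  0.00000000e+00,
         1.00000000e+00]])}
stand []
handle []
trip_tab []
cover []
axle []
lift []
pawl_tip []
hardener []
pigment []
spare_tub []
```

```bash
python3 - <<'E'
import cv2
for n in ["scene","top"]:
    im=cv2.imread(f"pics/{n}0.png")
    c=im[90:310,130:390]
    cv2.imwrite(f"pics/{n}0c.png",cv2.resize(c,None,fx=3,fy=2.7,interpolation=cv2.INTER_CUBIC) if 0 else cv2.resize(c,(709,600),interpolation=cv2.INTER_CUBIC))
E
```

```text
(no output)
```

View pics/scene0.png

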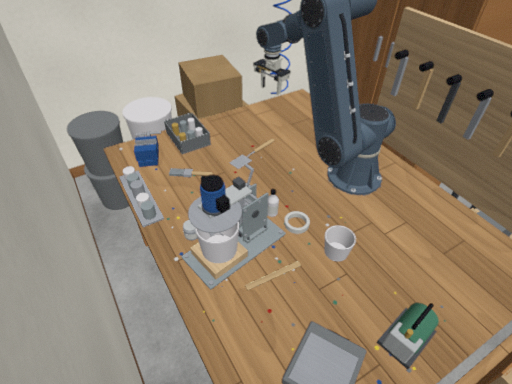

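View pics/top0.png

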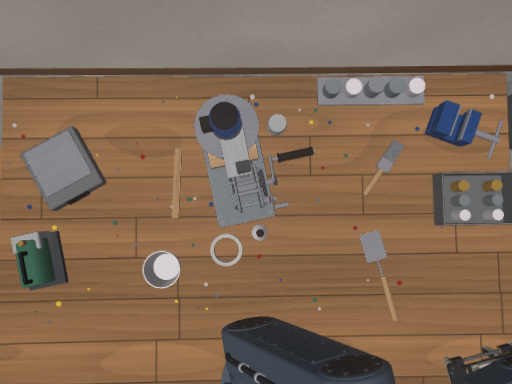

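```bash
sleep 1
```

```text
(no output)
```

View pics/scene0c.png

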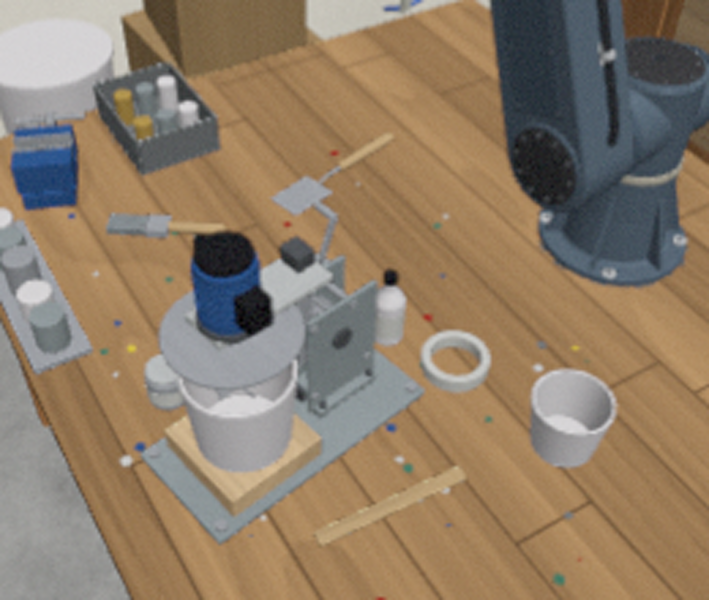

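View pics/top0c.png

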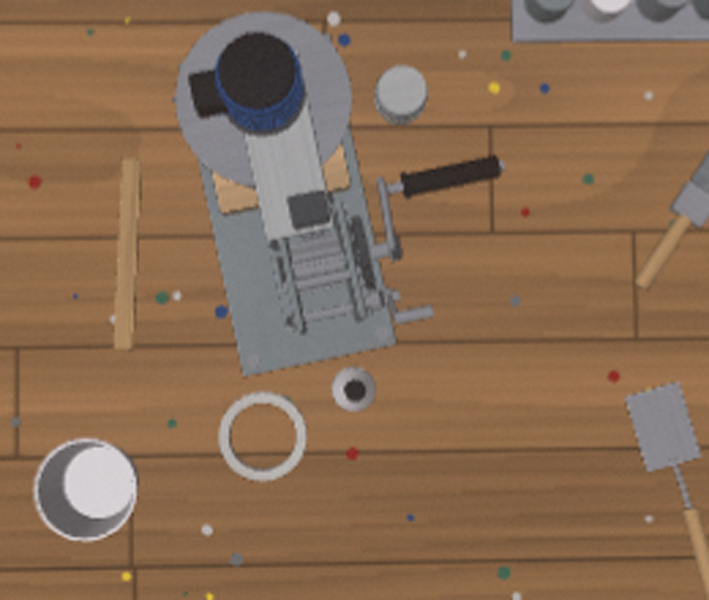

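Top view: handle about (row 154, col 295), tab about (205, 282); the stand's +x points up the picture. I'll zoom in for precision.

```bash
python3 - <<'E'
import cv2
im=cv2.imread("pics/top0.png")[140:230,200:320]
im=cv2.resize(im,None,fx=6.5,fy=6.5,interpolation=cv2.INTER_CUBIC)
for k in range(0,12): cv2.putText(im,str(200+10*k),(int(65*k),10),0,.35,(0,255,255)); cv2.line(im,(65*k,0),(65*k,600),(0,255,255),1) if k%2==0 else 0
for k in range(0,9): cv2.putText(im,str(140+10*k),(0,int(65*k)+10),0,.35,(0,255,255)); cv2.line(im,(0,65*k),(800,65*k),(0,255,255),1) if k%2==0 else 0
cv2.imwrite("pics/z1.png",im)
im=cv2.imread("pics/scene0.png")[150:290,175:295]
im=cv2.resize(im,None,fx=4.2,fy=4.2,interpolation=cv2.INTER_CUBIC)
cv2.imwrite("pics/z2.png",im)
E
```

```text
(no output)
```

View pics/z1.png

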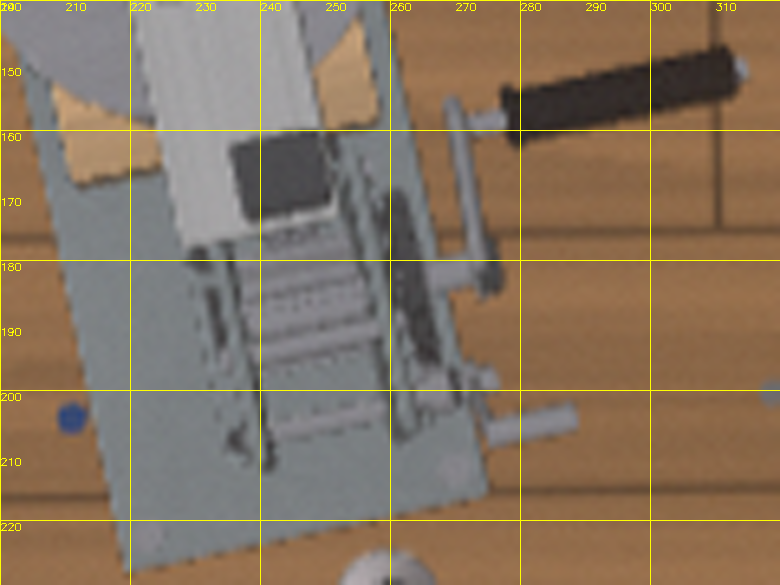

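View pics/z2.png

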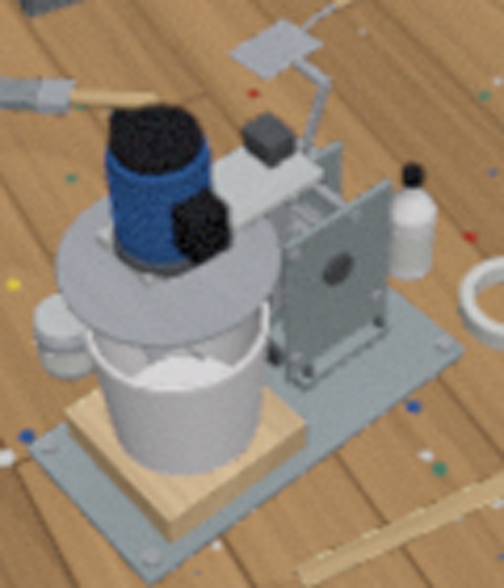

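```bash
cat > h.py <<'E'
import numpy as np, cv2
from rig import r, imaging, models
def proj(info,P):
    T=np.array(info['world_from_camera']);Ti=np.linalg.inv(T)
    f=192/np.tan(np.radians(info['fov_y']/2))
    K=np.array([[f,0,info['cx']],[0,f,info['cy']],[0,0,1]])
    rv,_=cv2.Rodrigues(Ti[:3,:3])
    p,_=cv2.projectPoints(np.asarray(P,float).reshape(-1,3),rv,Ti[:3,3],K,np.array(info['distortion']))
    return p[:,0]
def stand2w(s,P):
    c,sn=np.cos(s[2]),np.sin(s[2]);P=np.atleast_2d(np.asarray(P,float))
    return np.c_[s[0]+c*P[:,0]-sn*P[:,1], s[1]+sn*P[:,0]+c*P[:,1],P[:,2]]
E
python3 - <<'E'
from h import *
from scipy.optimize import least_squares
info=imaging.camera_info("top")
obs=np.array([[278,157.8],[312.5,151],[288.5,204],[275,206.5],[219,227],[275,215.5],[203.5,153.5]])
def model(p):
    s=p[:3];a=.35+p[3];hx,hz=75*np.cos(a),135+75*np.sin(a)
    P=[[hx,-100,hz],[hx,-200,hz],[-75,p[4]-19,239],[-75,p[4]+19,239],[p[5],p[6]+90,12],[p[5],p[6]-90,12]]
    q=proj(info,stand2w(s,P))
    return q,P
def res(p):
    q,P=model(p); return np.r_[(q-obs[:6]).ravel(), p[3]*2, (p[6])*0.02]
w=least_squares(res,[650,0,0.2,0,-90,-100,0])
print(w.x, w.fun.round(2))
s=w.x[:3]
# cross-check in scene
i2=imaging.camera_info("scene")
print(proj(i2,stand2w(s,[[160,20,160],[-75,w.x[4],239],[0,61,135]])))
print(proj(info,stand2w(s,[[160,20,165],[0,-90,135]])))
E
```

```text
[ 5.88058233e+02  3.74232733e+01  1.83320046e-01  3.39919280e-01
 -8.04738781e+01 -9.88176606e+01  1.88611439e+01] [-0.29  0.01  0.25 -0.12  0.27 -0.1  -0.25  0.21 -0.3  -0.04  0.33  0.04
  0.68  0.38]
[[215.69645382 227.85586294]
 [248.83705005 166.48961466]
 [258.58951389 216.65794951]]
[[228.5763175  131.56144824]
 [277.29708154 180.20688642]]
```

```bash
cat >> h.py <<'E'
from scipy.spatial.transform import Rotation as Ro
S=[588.06,37.42,0.1833]
def goal(tcp,yaw=None,rot=None):
    st=r.state(); R=Ro.from_euler('xyz',st['eef_rot'])
    Rg=Ro.from_euler('xyz',rot if rot is not None else [np.pi,0,yaw])
    print('t',round(st['t'],2),'tcp',st['tcp_pos'].round(1),'rot',st['eef_rot'].round(3),'F',st['contact_force'].round(1),'w',round(st['grip_width'],1))
    print('xyz',R.inv().apply(np.asarray(tcp)-st['tcp_pos']).round(1),'twist',np.degrees((R.inv()*Rg).as_rotvec()).round(1))
def unproj(info,px,z):
    T=np.array(info['world_from_camera']);f=192/np.tan(np.radians(info['fov_y']/2))
    K=np.array([[f,0,info['cx']],[0,f,info['cy']],[0,0,1]])
    u=cv2.undistortPoints(np.array([[px]],float),K,np.array(info['distortion']))[0,0]
    d=T[:3,:3]@[u[0],u[1],1];return T[:3,3]+d*(z-T[2,3])/d[2]
def w2s(P):
    d=np.asarray(P)-[S[0],S[1],0];c,s=np.cos(S[2]),np.sin(S[2]);return np.array([c*d[0]+s*d[1],-s*d[0]+c*d[1],P[2]])
E
python3 - <<'E'
from h import *
info=imaging.camera_info("top")
for n,px,z in [('hardener',(260,232),130),('pigment',(278,123.5),60),('tape',(226,250),25),('tub',(162,269),90),('rackblock200',(243,167),300)]:
    print(n,unproj(info,px,z).round(),w2s(unproj(info,px,z)).round())
t=stand2w(S,[[-110,-94,480]])[0];print(t); goal(t,0.183)
E
```

```text
hardener [456.   1. 130.] [-136.  -12.  130.]
pigment [785. -61.  60.] [ 175. -132.   60.]
tape [400. 104.  25.] [-173.  100.   25.]
tub [352. 288.  90.] [-186.  289.   90.]
rackblock200 [626.  45. 300.] [ 38.   1. 300.]
[497.03664671 -75.05554915 480.        ]
t 1.65 tcp [ 130.1 -534.4  404.8] rot [ 3.142 -0.    -1.332] F [-0.4  0.6 -0.2] w 93.4
xyz [-359.5 -465.1  -75.2] twist [  0.   -0.  -86.8]
```

Call:
move_arm(series=[{"xyz": [0,0,-60],"twist": [0,0,0],"fingers": 1},{"xyz": [-36,-46,-75],"twist": [0,0,-8],"fingers": 1},{"xyz": [-360,-465,-75],"twist": [0,0,-86.8],"fingers": 1},{"xyz": [-360,-465,-75],"twist": [0,0,-86.8],"fingers": 1},{"xyz": [-360,-465,-75],"twist": [0,0,-86.8],"fingers": 1},{"xyz": [-360,-465,-75],"twist": [0,0,-86.8],"fingers": 1},{"xyz": [-360,-465,-75],"twist": [0,0,-86.8],"fingers": 1},{"xyz": [-360,-465,-75],"twist": [0,0,-86.8],"fingers": 1},{"xyz": [-360,-465,-75],"twist": [0,0,-86.8],"fingers": 1},{"xyz": [-360,-465,-75],"twist": [0,0,-86.8],"fingers": 1},{"xyz": [-360,-465,-75],"twist": [0,0,-86.8],"fingers": 1},{"xyz": [-360,-465,-75],"twist": [0,0,-86.8],"fingers": 1}])

```text
t: 3.15
tcp_pos: [497.4, -73.3, 479.5]
eef_rot: [-3.141, 0.0, 0.186]
contact_force: [0.4, -0.8, 0.3]
grip_width: 0.5
```

```bash
python3 - <<'E'
from h import *
print(r.state()['joints'].round(2))
t=stand2w(S,[[-110,-94,480]])[0];goal(t,0.183)
i=imaging.camera_info("wrist");im=imaging.snapshot("wrist")
for P in [[-75,-99,239],[-75,-61,239],[57.8,-200,183],[57.8,-100,183]]:
    p=proj(i,stand2w(S,[P]))[0];print(p.round());cv2.circle(im,(int(p[0]),int(p[1])),3,(0,0,255),1)
cv2.imwrite("pics/w1.png",im); print(i['world_from_camera'].round(2))
E
```

```text
[-0.24  0.19  1.67  0.    1.28 -0.42]
t 3.15 tcp [497.4 -73.3 479.5] rot [-3.141  0.     0.186] F [ 0.4 -0.8  0.3] w 0.5
xyz [-0.7  1.6 -0.5] twist [-0.   0.   0.2]
[303. 215.]
[306. 163.]
[426. 293.]
[441. 195.]
[[ 9.8000e-01  1.8000e-01  5.0000e-02  4.8406e+02]
 [ 1.8000e-01 -9.5000e-01 -2.5000e-01 -3.0800e+00]
 [-0.0000e+00  2.6000e-01 -9.7000e-01  4.5986e+02]
 [ 0.0000e+00  0.0000e+00  0.0000e+00  1.0000e+00]]
```

View pics/w1.png

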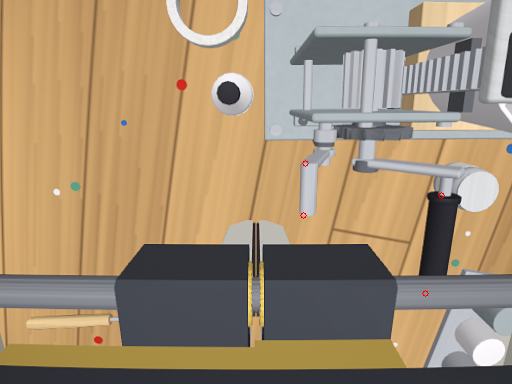

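Tab is at cols ~300–316, rows 163–216 and the prediction fits to ~3 mm. I'll descend beside the tab, then push.

Call:
move_arm(series=[{"xyz": [0,-3,40],"twist": [0,0,0],"fingers": 1},{"xyz": [0,-3,73],"twist": [0,0,0],"fingers": 1},{"xyz": [0,-3,73],"twist": [0,0,0],"fingers": 1},{"xyz": [15,-3,73],"twist": [0,0,0],"fingers": 1},{"xyz": [25,-3,73],"twist": [0,0,0],"fingers": 1},{"xyz": [35,-3,73],"twist": [0,0,0],"fingers": 1},{"xyz": [42,-3,73],"twist": [0,0,0],"fingers": 1},{"xyz": [42,-3,73],"twist": [0,0,0],"fingers": 1}])

```text
t: 4.2
tcp_pos: [538.0, -63.8, 406.6]
eef_rot: [-3.142, -0.0, 0.183]
contact_force: [0.7, 0.4, -0.5]
grip_width: 0.7
```

```bash
python3 - <<'E'
from h import *
st=r.state();print(w2s(st['tcp_pos']).round(1),st['contact_force'].round(2))
cv2.imwrite("pics/w2.png",imaging.snapshot("wrist"))
E
```

```text
[-67.7 -90.4 406.6] [ 0.67  0.4  -0.5 ]
```

View pics/w2.png

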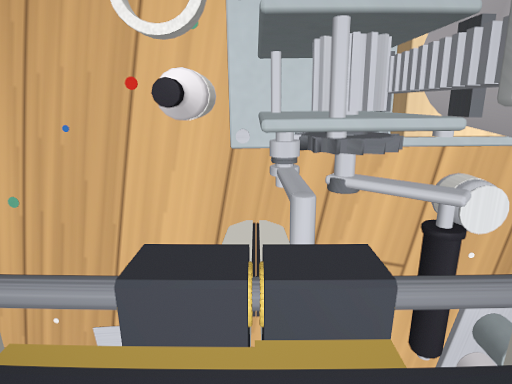

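Call:
move_arm(series=[{"xyz": [8,0,0],"twist": [0,0,0],"fingers": 1},{"xyz": [14,0,0],"twist": [0,0,0],"fingers": 1},{"xyz": [17,0,0],"twist": [0,0,0],"fingers": 1},{"xyz": [17,0,0],"twist": [0,0,0],"fingers": 1}])

```text
t: 4.75
tcp_pos: [554.5, -60.9, 406.7]
eef_rot: [3.142, -0.0, 0.183]
contact_force: [-0.5, 0.6, -0.2]
grip_width: 0.3
```

```bash
python3 - <<'E'
from h import *
st=r.state();print(w2s(st['tcp_pos']).round(1),st['contact_force'].round(2))
cv2.imwrite("pics/w3.png",imaging.snapshot("wrist"))
E
```

```text
[-51.  -90.5 406.7] [-0.46  0.65 -0.23]
```

View pics/w3.png

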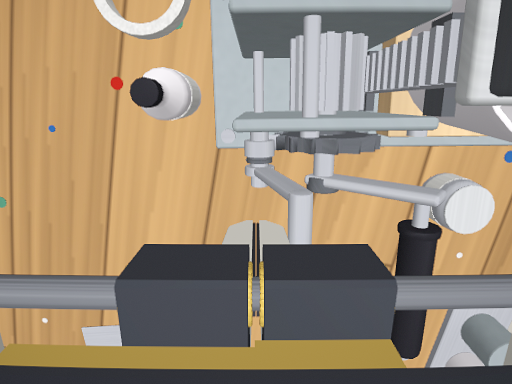

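Call:
move_arm(series=[{"xyz": [4,0,0],"twist": [0,0,0],"fingers": 1},{"xyz": [8,0,0],"twist": [0,0,0],"fingers": 1},{"xyz": [8,0,0],"twist": [0,0,0],"fingers": 1}])

```text
t: 5.18
tcp_pos: [561.4, -59.7, 406.5]
eef_rot: [-3.141, 0.005, 0.183]
contact_force: [-13.7, -3.3, 3.7]
grip_width: 0.3
```

```bash
python3 - <<'E'
from h import *
st=r.state();print(w2s(st['tcp_pos']).round(1),st['contact_force'].round(2))
cv2.imwrite("pics/w4.png",imaging.snapshot("wrist"))
E
```

```text
[-43.9 -90.6 406.5] [-13.67  -3.26   3.65]
```

View pics/w4.png

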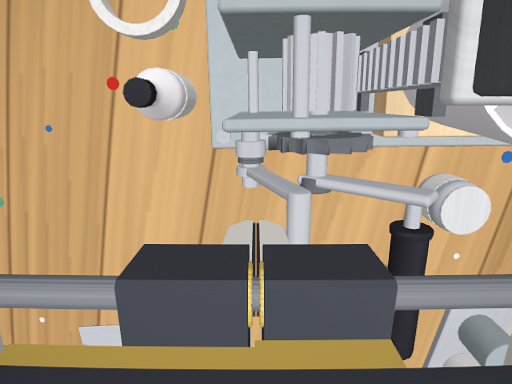

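Force rose to 14 N: the lever is at its stop. I'll back off and go above the handle.

Call:
move_arm(series=[{"xyz": [-15,0,0],"twist": [0,0,0],"fingers": 1},{"xyz": [-15,20,-55],"twist": [0,0,0],"fingers": 1},{"xyz": [-15,50,-90],"twist": [0,0,0],"fingers": 0.3},{"xyz": [40,75,-90],"twist": [0,0,0],"fingers": 0},{"xyz": [70,75,-90],"twist": [0,0,0],"fingers": 0},{"xyz": [70,75,-90],"twist": [0,0,0],"fingers": 0},{"xyz": [70,75,-90],"twist": [0,0,0],"fingers": 0}])

```text
t: 6.1
tcp_pos: [644.3, -120.4, 496.8]
eef_rot: [3.141, -0.0, 0.183]
contact_force: [-0.1, 0.5, 1.1]
grip_width: 45.7
```

```bash
python3 - <<'E'
from h import *
st=r.state();print(w2s(st['tcp_pos']).round(1),st['contact_force'].round(2),st['grip_width'])
i=imaging.camera_info("wrist");im=imaging.snapshot("wrist");cv2.imwrite("pics/w5raw.png",im)
for P in [[-27,-99,239],[-27,-61,239],[57.8,-200,183],[57.8,-100,183]]:
    p=proj(i,stand2w(S,[P]))[0];print(p.round());cv2.circle(im,(int(p[0]),int(p[1])),3,(0,0,255),1)
cv2.imwrite("pics/w5.png",im)
im=imaging.snapshot("top");cv2.imwrite("pics/t5.png",im[130:240,190:330].repeat(4,0).repeat(4,1))
import pickle;pickle.dump(i,open('w5.pkl','wb'))
E
```

```text
[  26.5 -165.4  496.8] [-0.09  0.51  1.1 ] 45.73393451824976
[182. 111.]
[179.  54.]
[288. 217.]
[291. 110.]
```

View pics/w5.png

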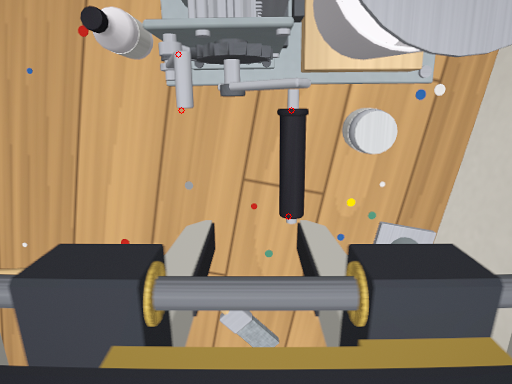

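```bash
python3 - <<'E'
from h import *
import pickle
from scipy.optimize import least_squares
it=imaging.camera_info("top");iw=pickle.load(open('w5.pkl','rb'))
ot=np.array([[278,157.8],[312.5,151]]);ow=np.array([[292.5,110],[291,217],[180.5,54],[184,108]])
op=np.array([[288.5,204],[275,206.5],[219,227],[275,215.5]])
def res(p,full=False):
    s=p[:3];a=.35+p[3];hx,hz=75*np.cos(a),135+75*np.sin(a)
    H=[[hx,-100,hz],[hx,-200,hz]]
    rt=(proj(it,stand2w(s,H))-ot).ravel()
    rw=(proj(iw,stand2w(s,[H[0],H[1],[-27,p[4]+19,239],[-27,p[4]-19,239]]))-ow).ravel()
    rp=(proj(it,stand2w(s,[[-75,p[4]-19,239],[-75,p[4]+19,239],[-98.8,108.9,12],[-98.8,-71.1,12]]))-op).ravel()
    return np.r_[rt,rw,rp]
w=least_squares(res,[588,37.4,.183,.34,-80]);print(w.x);print(w.fun.round(1))
J=w.jac;print(np.sqrt(np.diag(np.linalg.inv(J.T@J))))
for q in [0,.2,.5]:
    f=least_squares(lambda p:np.r_[res(np.r_[p[:3],q,p[3]])],[588,37.4,.183,-80]);print(q,f.x.round(3),f.cost)
print(w.cost)
E
```

```text
[ 5.88825784e+02  3.72676446e+01  1.92903715e-01  3.54287042e-01
 -7.85182723e+01]
[-0.4 -0.4  0.1 -0.8 -0.  -0.  -0.5 -0.2 -0.1 -1.  -0.2  1.3 -0.2 -0.6
 -0.7 -0.2  0.1 -0.   0.6 -0.5]
[0.69003735 0.72045329 0.00780282 0.02216315 0.90944251]
0 [ 5.90524e+02  3.66600e+01  1.40000e-01 -7.92600e+01] 71.07173480469326
0.2 [ 5.89615e+02  3.73180e+01  1.65000e-01 -7.93160e+01] 21.751775414270288
0.5 [ 5.87997e+02  3.67690e+01  2.28000e-01 -7.70680e+01] 29.15687049451377
2.793507356565523
```

View pics/t5.png

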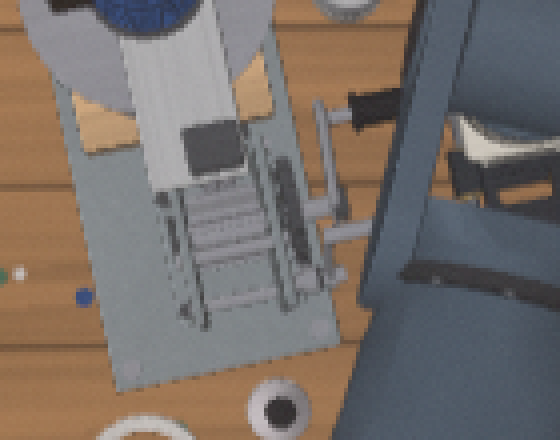

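```bash
sed -i 's/^S=.*/S=[588.83,37.27,0.19]/' h.py; python3 - <<'E'
from h import *
goal(stand2w(S,[[57.3,-165,350.4]])[0],0.19)
E
```

```text
t 6.2 tcp [ 644.  -120.5  497.3] rot [ 3.141e+00 -1.000e-03  1.830e-01] F [-0.5 -0.5 -0.6] w 53.8
xyz [ 32.9  -0.6 146.9] twist [ 0.  -0.  -0.4]
```

Call:
move_arm(series=[{"xyz": [33,-0.6,0],"twist": [0,0,-0.4],"fingers": 0},{"xyz": [33,-0.6,40],"twist": [0,0,-0.4],"fingers": 0},{"xyz": [33,-0.6,70],"twist": [0,0,-0.4],"fingers": 0},{"xyz": [33,-0.6,110],"twist": [0,0,-0.4],"fingers": 0},{"xyz": [33,-0.6,147],"twist": [0,0,-0.4],"fingers": 0},{"xyz": [33,-0.6,147],"twist": [0,0,-0.4],"fingers": 0},{"xyz": [33,-0.6,147],"twist": [0,0,-0.4],"fingers": 0.4}])

```text
t: 7.08
tcp_pos: [677.1, -114.0, 351.9]
eef_rot: [3.141, -0.002, 0.19]
contact_force: [0.7, 0.1, -0.5]
grip_width: 87.0
```

```bash
python3 - <<'E'
from h import *
st=r.state();print(w2s(st['tcp_pos']).round(1),st['contact_force'].round(2),st['grip_width'])
im=imaging.snapshot("wrist");cv2.imwrite("pics/w6.png",im)
E
```

```text
[  58.1 -165.2  351.9] [ 0.72  0.1  -0.48] 87.04000942497674
```

View pics/w6.png

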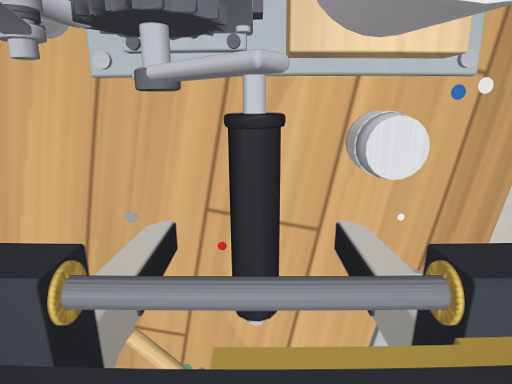

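Handle is centred between the jaws (col 255). Closing.

Call:
move_arm(series=[{"xyz": [0,0,1],"twist": [0,0,0],"fingers": 1},{"xyz": [0,0,1],"twist": [0,0,0],"fingers": 1},{"xyz": [0,0,1],"twist": [0,0,0],"fingers": 1},{"xyz": [0,0,1],"twist": [0,0,0],"fingers": 1},{"xyz": [0,0,1],"twist": [0,0,0],"fingers": 1},{"xyz": [0,0,1],"twist": [0,0,0],"fingers": 1},{"xyz": [0,0,1],"twist": [0,0,0],"fingers": 1},{"xyz": [0,0,1],"twist": [0,0,0],"fingers": 1}])

```text
t: 8.12
tcp_pos: [677.0, -113.9, 348.8]
eef_rot: [3.142, -0.0, 0.19]
contact_force: [0.4, -0.2, 0.1]
grip_width: 23.5
```

```bash
python3 - <<'E'
from h import *
st=r.state();print(w2s(st['tcp_pos']).round(1),st['contact_force'].round(2),st['grip_width'])
p=w2s(st['tcp_pos']);print(np.hypot(p[0],p[2]-167-135),np.arctan2(p[2]-302,p[0]))
E
```

```text
[  58.  -165.1  348.8] [ 0.37 -0.19  0.05] 23.533504442552886
74.55642615428403 0.6786992311202191
```

Call:
move_arm(series=[{"xyz": [-2,0,-2.2],"twist": [0,0,0],"fingers": 1},{"xyz": [-3.8,0,-4.2],"twist": [0,0,0],"fingers": 1},{"xyz": [-5.8,0,-6.2],"twist": [0,0,0],"fingers": 1},{"xyz": [-5.8,0,-6.2],"twist": [0,0,0],"fingers": 1},{"xyz": [-5.8,0,-6.2],"twist": [0,0,0],"fingers": 1}])

```text
t: 8.75
tcp_pos: [671.2, -115.0, 354.9]
eef_rot: [-3.142, 0.0, 0.19]
contact_force: [2.9, -0.3, -3.7]
grip_width: 23.6
```

```bash
cat >> h.py <<'E'
def rep():
    st=r.state();p=w2s(st['tcp_pos']);F=st['contact_force'];c,s=np.cos(S[2]),np.sin(S[2])
    fs=np.array([c*F[0]+s*F[1],-s*F[0]+c*F[1],F[2]]);a=np.arctan2(p[2]-302,p[0])
    print('t',round(st['t'],2),'stand',p.round(1),'rad',round(np.hypot(p[0],p[2]-302),1),'a',round(a,3),'q',round(a-.35,3),'Fstand',fs.round(1),'Frad',round(fs[0]*np.cos(a)+fs[2]*np.sin(a),1),'Ftan(up)',round(-fs[0]*np.sin(a)+fs[2]*np.cos(a),1),'w',round(st['grip_width'],1))
    return p,a
E
python3 - <<'E'
from h import *
rep()
im=imaging.snapshot("wrist");cv2.imwrite("pics/w7.png",im)
im=imaging.snapshot("scene");cv2.imwrite("pics/s7.png",im[130:290,150:330].repeat(4,0).repeat(4,1)[:600])
E
```

```text
t 8.75 stand [  52.1 -165.1  354.9] rad 74.2 a 0.793 q 0.443 Fstand [ 2.8 -0.9 -3.7] Frad -0.7 Ftan(up) -4.6 w 23.6
```

View pics/w7.png

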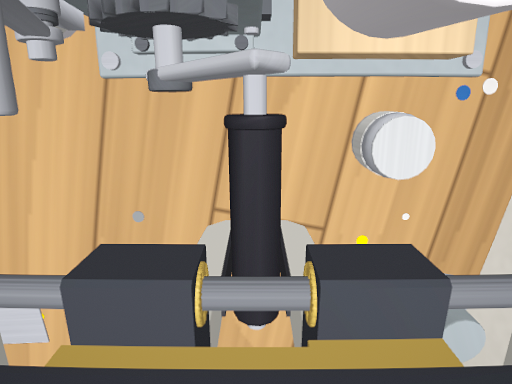

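View pics/s7.png

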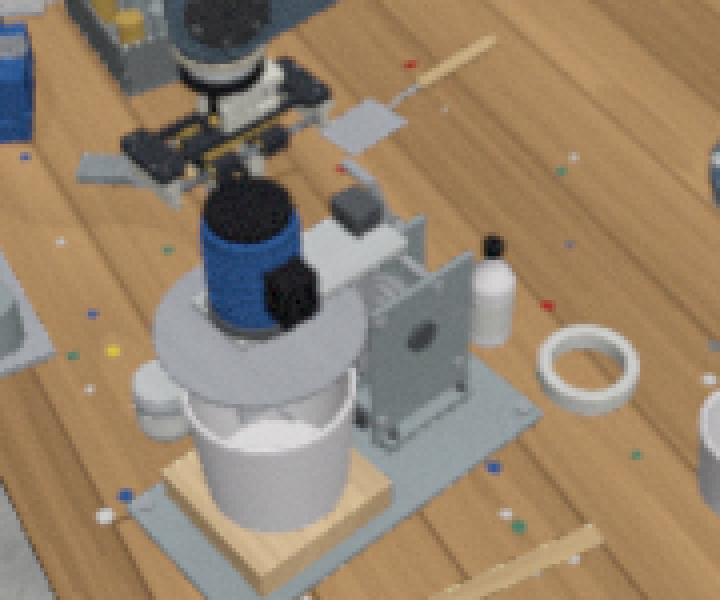

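Load is on the crank (about 4.6 N). Now lowering along the arc in small stages, first past the old tooth position.

```bash
cat >> h.py <<'E'
def arc(a1,n,R=74.5,cz=302.,cx=0.):
    p,a=rep()
    for k in range(1,n+1):
        b=a+(a1-a)*k/n
        print(round(b,2),[round(cx+R*np.cos(b)-p[0],1),round(-165.1-p[1],1)*-1,round(-(cz+R*np.sin(b)-p[2]),1)])
E
python3 - <<'E'
from h import *
arc(.5,5)
E
```

```text
t 8.85 stand [  52.1 -165.1  354.9] rad 74.3 a 0.792 q 0.442 Fstand [ 3.  -0.9 -2.4] Frad 0.4 Ftan(up) -3.8 w 23.3
0.73 [np.float64(3.2), np.float64(0.0), np.float64(3.0)]
0.68 [np.float64(6.0), np.float64(0.0), np.float64(6.3)]
0.62 [np.float64(8.6), np.float64(0.0), np.float64(9.8)]
0.56 [np.float64(11.0), np.float64(0.0), np.float64(13.4)]
0.5 [np.float64(13.2), np.float64(0.0), np.float64(17.2)]
```

Call:
move_arm(series=[{"xyz": [3.2,0,3],"twist": [0,0,0],"fingers": 1},{"xyz": [6,0,6.3],"twist": [0,0,0],"fingers": 1},{"xyz": [8.6,0,9.8],"twist": [0,0,0],"fingers": 1},{"xyz": [11,0,13.4],"twist": [0,0,0],"fingers": 1},{"xyz": [13.2,0,17.2],"twist": [0,0,0],"fingers": 1},{"xyz": [13.2,0,17.2],"twist": [0,0,0],"fingers": 1}])

```text
t: 9.6
tcp_pos: [684.7, -112.3, 337.7]
eef_rot: [3.141, -0.002, 0.19]
contact_force: [7.2, 1.7, -2.3]
grip_width: 23.1
```

```bash
python3 - <<'E'
from h import *
arc(-.4,11)
E
```

```text
t 9.6 stand [  65.9 -165.   337.7] rad 74.9 a 0.496 q 0.146 Fstand [ 7.4  0.3 -2.3] Frad 5.4 Ftan(up) -5.6 w 23.1
0.41 [np.float64(2.3), np.float64(0.1), np.float64(5.7)]
0.33 [np.float64(4.5), np.float64(0.1), np.float64(11.3)]
0.25 [np.float64(6.2), np.float64(0.1), np.float64(17.1)]
0.17 [np.float64(7.5), np.float64(0.1), np.float64(23.0)]
0.09 [np.float64(8.3), np.float64(0.1), np.float64(29.1)]
0.01 [np.float64(8.6), np.float64(0.1), np.float64(35.1)]
-0.07 [np.float64(8.4), np.float64(0.1), np.float64(41.2)]
-0.16 [np.float64(7.7), np.float64(0.1), np.float64(47.2)]
-0.24 [np.float64(6.5), np.float64(0.1), np.float64(53.2)]
-0.32 [np.float64(4.8), np.float64(0.1), np.float64(59.0)]
-0.4 [np.float64(2.7), np.float64(0.1), np.float64(64.7)]
```

Load continues below the old tooth: the pawl is clear. Continuing.

Call:
move_arm(series=[{"xyz": [2.9,0,5.7],"twist": [0,0,0],"fingers": 1},{"xyz": [5.1,0,11.3],"twist": [0,0,0],"fingers": 1},{"xyz": [6.9,0,17.1],"twist": [0,0,0],"fingers": 1},{"xyz": [8.2,0,23],"twist": [0,0,0],"fingers": 1},{"xyz": [9.1,0,29.1],"twist": [0,0,0],"fingers": 1},{"xyz": [9.4,0,35.1],"twist": [0,0,0],"fingers": 1},{"xyz": [9.4,0,35.1],"twist": [0,0,0],"fingers": 1}])

```text
t: 10.48
tcp_pos: [694.5, -110.3, 302.5]
eef_rot: [3.141, -0.005, 0.19]
contact_force: [14.5, 3.4, -4.7]
grip_width: 23.0
```

```bash
python3 - <<'E'
from h import *
arc(-.88,12,R=75.3)
E
```

```text
t 10.47 stand [  75.9 -164.9  302.5] rad 75.9 a 0.006 q -0.344 Fstand [14.9  0.6 -4.7] Frad 14.8 Ftan(up) -4.8 w 23.0
-0.07 [np.float64(-0.8), np.float64(0.2), np.float64(5.6)]
-0.14 [np.float64(-1.4), np.float64(0.2), np.float64(11.1)]
-0.22 [np.float64(-2.4), np.float64(0.2), np.float64(16.6)]
-0.29 [np.float64(-3.8), np.float64(0.2), np.float64(21.9)]
-0.36 [np.float64(-5.5), np.float64(0.2), np.float64(27.2)]
-0.44 [np.float64(-7.7), np.float64(0.2), np.float64(32.3)]
-0.51 [np.float64(-10.2), np.float64(0.2), np.float64(37.3)]
-0.58 [np.float64(-13.1), np.float64(0.2), np.float64(42.0)]
-0.66 [np.float64(-16.4), np.float64(0.2), np.float64(46.6)]
-0.73 [np.float64(-19.9), np.float64(0.2), np.float64(50.8)]
-0.81 [np.float64(-23.8), np.float64(0.2), np.float64(54.8)]
-0.88 [np.float64(-28.0), np.float64(0.2), np.float64(58.5)]
```

```bash
cat >> h.py <<'E'
def arc2(c,a0,a1,n,cx=2.,cz=299.,R=75.):
    print('c',c)
    for k in range(1,n+1):
        b=a0+(a1-a0)*k/n
        print(round(b,2),[round(cx+R*np.cos(b)-c[0],1),0,round(-(cz+R*np.sin(b)-c[1]),1)])
E
python3 - <<'E'
from h import *
arc2((74.8,302.6),.04,-.56,8)
E
```

```text
c (74.8, 302.6)
-0.04 [np.float64(2.2), 0, np.float64(6.2)]
-0.11 [np.float64(1.7), 0, np.float64(11.8)]
-0.19 [np.float64(0.9), 0, np.float64(17.4)]
-0.26 [np.float64(-0.3), 0, np.float64(22.9)]
-0.34 [np.float64(-2.0), 0, np.float64(28.3)]
-0.41 [np.float64(-4.0), 0, np.float64(33.5)]
-0.49 [np.float64(-6.4), 0, np.float64(38.6)]
-0.56 [np.float64(-9.3), 0, np.float64(43.4)]
```

Call:
move_arm(series=[{"xyz": [1.2,0,2],"twist": [0,0,0],"fingers": 1},{"xyz": [2.0,0,6.2],"twist": [0,0,0],"fingers": 1},{"xyz": [1.7,0,11.8],"twist": [0,0,0],"fingers": 1},{"xyz": [0.9,0,17.4],"twist": [0,0,0],"fingers": 1},{"xyz": [-0.3,0,22.9],"twist": [0,0,0],"fingers": 1},{"xyz": [-2,0,28.3],"twist": [0,0,0],"fingers": 1},{"xyz": [-2,0,28.3],"twist": [0,0,0],"fingers": 1}])

```text
t: 11.35
tcp_pos: [691.2, -111.1, 273.1]
eef_rot: [-3.141, 0.001, 0.19]
contact_force: [6.6, 1.0, -8.0]
grip_width: 23.2
```

```bash
python3 - <<'E'
from h import *
rep();print(r.state()['eef_rot'])
E
```

```text
t 11.35 stand [  72.5 -165.1  273.1] rad 78.1 a -0.379 q -0.729 Fstand [ 6.6 -0.2 -8. ] Frad 9.1 Ftan(up) -5.0 w 23.2
[-3.14114955e+00  1.07400778e-03  1.89861911e-01]
```

```bash
python3 - <<'E'
from h import *
arc2((72.1,273.6),-.34,-1.08,10,cx=2.7,cz=298.5)
E
```

```text
c (72.1, 273.6)
-0.41 [np.float64(-0.7), 0, np.float64(5.3)]
-0.49 [np.float64(-3.2), 0, np.float64(10.3)]
-0.56 [np.float64(-5.9), 0, np.float64(15.1)]
-0.64 [np.float64(-9.1), 0, np.float64(19.6)]
-0.71 [np.float64(-12.5), 0, np.float64(24.0)]
-0.78 [np.float64(-16.3), 0, np.float64(28.1)]
-0.86 [np.float64(-20.4), 0, np.float64(31.8)]
-0.93 [np.float64(-24.7), 0, np.float64(35.3)]
-1.01 [np.float64(-29.3), 0, np.float64(38.5)]
-1.08 [np.float64(-34.1), 0, np.float64(41.2)]
```

Call:
move_arm(series=[{"xyz": [-0.7,0,5.3],"twist": [0,0,0],"fingers": 1},{"xyz": [-3.2,0,10.3],"twist": [0,0,0],"fingers": 1},{"xyz": [-5.9,0,15.1],"twist": [0,0,0],"fingers": 1},{"xyz": [-9.1,0,19.6],"twist": [0,0,0],"fingers": 1},{"xyz": [-12.5,0,24],"twist": [0,0,0],"fingers": 1},{"xyz": [-12.5,0,24],"twist": [0,0,0],"fingers": 1}])

```text
t: 12.1
tcp_pos: [678.2, -113.8, 249.4]
eef_rot: [-3.141, 0.004, 0.19]
contact_force: [-5.8, -1.6, -2.0]
grip_width: 23.4
```

```bash
python3 - <<'E'
from h import *
rep();print(r.state()['eef_rot'])
cv2.imwrite("pics/w8.png",imaging.snapshot("wrist"))
E
```

```text
t 12.1 stand [  59.2 -165.2  249.4] rad 79.2 a -0.726 q -1.076 Fstand [-6.  -0.5 -2. ] Frad -3.2 Ftan(up) -5.5 w 23.4
[-3.14069453  0.00367793  0.18978948]
```

View pics/w8.png

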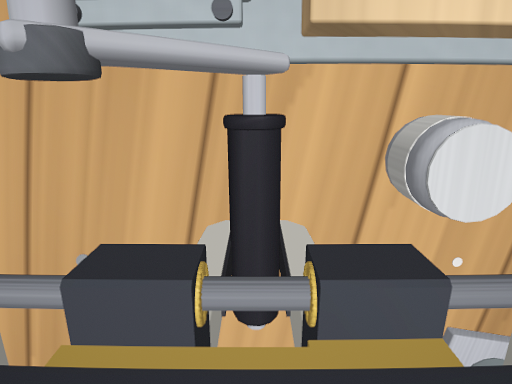

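```bash
python3 - <<'E'
from h import *
arc2((59.6,249.6),-.70,-1.44,10,cx=2.0,cz=298.3)
E
```

```text
c (59.6, 249.6)
-0.77 [np.float64(-4.0), 0, np.float64(3.7)]
-0.85 [np.float64(-8.0), 0, np.float64(7.5)]
-0.92 [np.float64(-12.3), 0, np.float64(11.1)]
-1.0 [np.float64(-16.8), 0, np.float64(14.2)]
-1.07 [np.float64(-21.6), 0, np.float64(17.1)]
-1.14 [np.float64(-26.6), 0, np.float64(19.6)]
-1.22 [np.float64(-31.7), 0, np.float64(21.7)]
-1.29 [np.float64(-37.0), 0, np.float64(23.4)]
-1.37 [np.float64(-42.3), 0, np.float64(24.7)]
-1.44 [np.float64(-47.8), 0, np.float64(25.7)]
```

Call:
move_arm(series=[{"xyz": [-4,0,3.7],"twist": [0,0,0],"fingers": 1},{"xyz": [-8,0,7.5],"twist": [0,0,0],"fingers": 1},{"xyz": [-12.3,0,11.1],"twist": [0,0,0],"fingers": 1},{"xyz": [-16.8,0,14.2],"twist": [0,0,0],"fingers": 1},{"xyz": [-21.6,0,17.1],"twist": [0,0,0],"fingers": 1},{"xyz": [-26.6,0,19.6],"twist": [0,0,0],"fingers": 1},{"xyz": [-26.6,0,19.6],"twist": [0,0,0],"fingers": 1}])

```text
t: 13.02
tcp_pos: [652.6, -118.7, 230.5]
eef_rot: [-3.142, 0.001, 0.19]
contact_force: [-5.0, -1.5, -0.9]
grip_width: 23.1
```

```bash
python3 - <<'E'
from h import *
p,a=rep();print(r.state()['eef_rot'][1])
a=np.arctan2(p[2]-298.3,p[0]-2);print(a,np.hypot(p[2]-298.3,p[0]-2))
arc2((p[0],p[2]),a,-1.60,7,cx=2.0,cz=298.3)
E
```

```text
t 13.03 stand [  33.1 -165.2  230.5] rad 78.8 a -1.137 q -1.487 Fstand [-5.1 -0.5 -0.9] Frad -1.4 Ftan(up) -5.0 w 23.1
0.0006850077953637346
-1.1399969998184074 74.59210091847196
c (np.float64(33.149454725073), np.float64(230.5232120135357))
-1.21 [np.float64(-4.4), 0, np.float64(2.3)]
-1.27 [np.float64(-9.0), 0, np.float64(3.9)]
-1.34 [np.float64(-13.8), 0, np.float64(5.2)]
-1.4 [np.float64(-18.6), 0, np.float64(6.2)]
-1.47 [np.float64(-23.5), 0, np.float64(6.8)]
-1.53 [np.float64(-28.4), 0, np.float64(7.2)]
-1.6 [np.float64(-33.3), 0, np.float64(7.2)]
```

Call:
move_arm(series=[{"xyz": [-4.4,0,2],"twist": [0,0,0],"fingers": 1},{"xyz": [-9,0,3.6],"twist": [0,0,0],"fingers": 1},{"xyz": [-13.8,0,4.9],"twist": [0,0,0],"fingers": 1},{"xyz": [-18.6,0,5.9],"twist": [0,0,0],"fingers": 1},{"xyz": [-23.5,0,6.5],"twist": [0,0,0],"fingers": 1},{"xyz": [-28.4,0,6.9],"twist": [0,0,0],"fingers": 1},{"xyz": [-33.3,0,6.9],"twist": [0,0,0],"fingers": 1},{"xyz": [-33.3,0,6.9],"twist": [0,0,0],"fingers": 1}])

```text
t: 14.02
tcp_pos: [620.0, -125.0, 223.9]
eef_rot: [3.141, 0.0, 0.19]
contact_force: [-3.2, -4.6, 0.8]
grip_width: 23.0
```

```bash
python3 - <<'E'
from h import *
p,a=rep();print(r.state()['eef_rot'][1])
a=np.arctan2(p[2]-298.3,p[0]-2);print(a,np.hypot(p[2]-298.3,p[0]-2))
arc2((p[0],p[2]),a,-2.2,12,cx=2.0,cz=298.3,R=74.7)
im=imaging.snapshot("scene");cv2.imwrite("pics/s9.png",cv2.resize(im[140:290,160:310],(600,600),interpolation=cv2.INTER_CUBIC))
E
```

```text
t 14.03 stand [-1.000e-01 -1.653e+02  2.239e+02] rad 78.1 a -1.572 q -1.922 Fstand [-4.  -3.9  0.8] Frad -0.8 Ftan(up) -4.0 w 23.0
0.0002052145831317187
-1.598778508420434 74.44394474941315
c (np.float64(-0.08283214760841062), np.float64(223.8851982459231))
-1.65 [np.float64(-3.7), 0, np.float64(0.1)]
-1.7 [np.float64(-7.5), 0, np.float64(-0.3)]
-1.75 [np.float64(-11.2), 0, np.float64(-0.9)]
-1.8 [np.float64(-14.8), 0, np.float64(-1.7)]
-1.85 [np.float64(-18.5), 0, np.float64(-2.6)]
-1.9 [np.float64(-22.0), 0, np.float64(-3.7)]
-1.95 [np.float64(-25.5), 0, np.float64(-5.0)]
-2.0 [np.float64(-29.0), 0, np.float64(-6.5)]
-2.05 [np.float64(-32.3), 0, np.float64(-8.1)]
-2.1 [np.float64(-35.6), 0, np.float64(-9.9)]
-2.15 [np.float64(-38.8), 0, np.float64(-11.9)]
-2.2 [np.float64(-41.9), 0, np.float64(-14.0)]
```

View pics/s9.png

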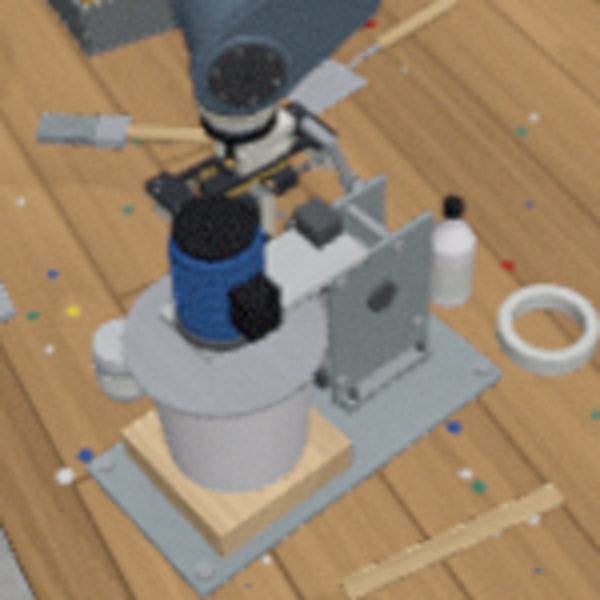

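```bash
python3 - <<'E'
from h import *
rep()
cv2.imwrite("pics/w10.png",imaging.snapshot("wrist"))
im=imaging.snapshot("top");cv2.imwrite("pics/t10.png",cv2.resize(im[120:250,190:340],(690,598),interpolation=cv2.INTER_CUBIC))
print(w2s(imaging.camera_info("wrist")['world_from_camera'][:3,3]), r.state()['ft_torque'])
E
```

```text
t 14.07 stand [  -0.  -165.3  223.9] rad 78.1 a -1.571 q -1.921 Fstand [-4.6 -4.3  1.5] Frad -1.5 Ftan(up) -4.6 w 22.9
[-9.33679452e-02 -9.37969306e+01  2.04242862e+02] [-0.80419121  0.56237299 -0.00585675]
```

View pics/w10.png

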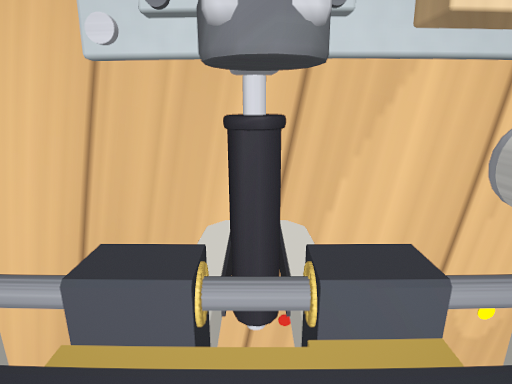

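View pics/t10.png

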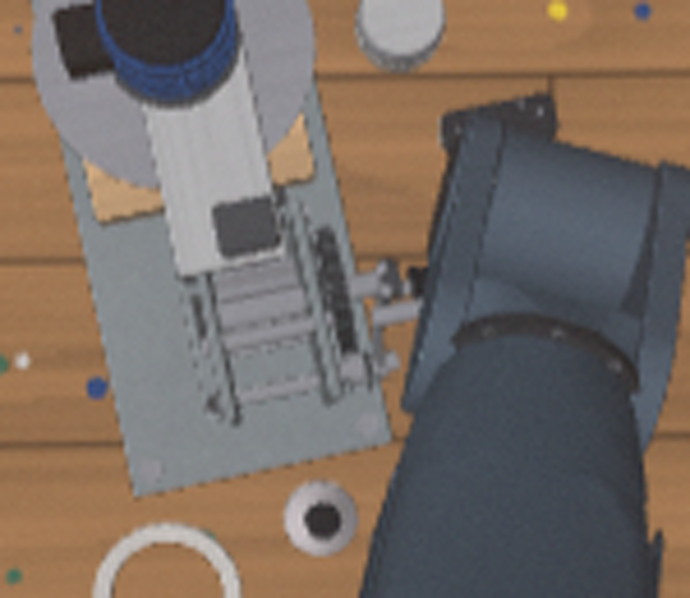

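```bash
python3 - <<'E'
from h import *
i=imaging.camera_info("top")
k=690/150
for px in [(430,270),(405,405),(445,120),(375,315),(420,310)]:
    P=(190+px[0]/k,120+px[1]/k)
    print(px,[ (z,w2s(unproj(i,P,z)).round(0)[:2]) for z in (239,280,320,360)])
E
```

```text
(430, 270) [(239, array([ -8., -99.])), (280, array([-11., -95.])), (320, array([-13., -92.])), (360, array([-16., -88.]))]
(405, 405) [(239, array([-81., -68.])), (280, array([-82., -66.])), (320, array([-82., -63.])), (360, array([-83., -61.]))]
(445, 120) [(239, array([  76., -125.])), (280, array([  70., -121.])), (320, array([  65., -116.])), (360, array([  60., -112.]))]
(375, 315) [(239, array([-27., -62.])), (280, array([-29., -60.])), (320, array([-31., -57.])), (360, array([-34., -55.]))]
(420, 310) [(239, array([-29., -88.])), (280, array([-32., -85.])), (320, array([-34., -82.])), (360, array([-36., -79.]))]
```

```bash
python3 - <<'E'
from h import *
im=imaging.snapshot("scene")
i=imaging.camera_info("scene")
o=cv2.resize(im[140:210,190:270],(800,700)[:2],interpolation=cv2.INTER_CUBIC)[:600]
for P in [[-27,-97.5,239],[-27,-59.5,239],[0,-94,204]]:
    p=proj(i,stand2w(S,[P]))[0];cv2.circle(o,(int((p[0]-190+.5)*10),int((p[1]-140+.5)*10)),5,(0,0,255),2)
cv2.imwrite("pics/s11.png",o)
E
```

```text
(no output)
```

View pics/s11.png

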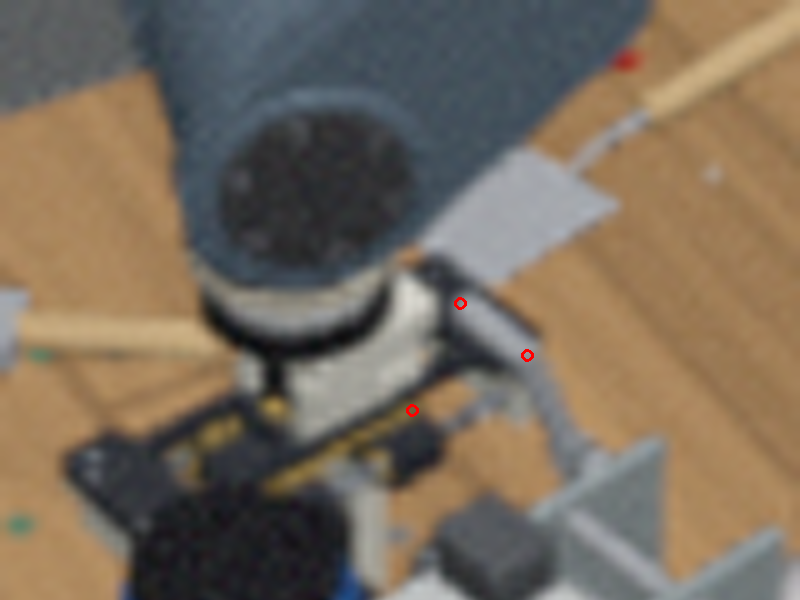

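Call:
move_arm(series=[{"xyz": [-3.7,0,0.1],"twist": [0,0,0],"fingers": 1},{"xyz": [-7.5,0,-0.3],"twist": [0,0,0],"fingers": 1},{"xyz": [-11.2,0,-0.9],"twist": [0,0,0],"fingers": 1},{"xyz": [-11.2,0,-0.9],"twist": [0,0,0],"fingers": 1}])

```text
t: 14.72
tcp_pos: [609.0, -127.2, 225.0]
eef_rot: [3.141, -0.0, 0.19]
contact_force: [-3.5, -5.1, 2.4]
grip_width: 23.2
```

```bash
cat >> h.py <<'E'
def rep2(a1,n):
    p,_=rep();a=np.arctan2(p[2]-298.3,p[0]-2);st=r.state();F=st['contact_force'];c,s=np.cos(S[2]),np.sin(S[2])
    fx,fz=c*F[0]+s*F[1],F[2]
    print('a*',round(a,3),'R*',round(np.hypot(p[2]-298.3,p[0]-2),1),'Frad',round(fx*np.cos(a)+fz*np.sin(a),1),'Ftan',round(-fx*np.sin(a)+fz*np.cos(a),1),'tau',st['ft_torque'].round(2))
    arc2((p[0],p[2]),a,a1,n,cx=2.0,cz=298.3,R=74.7)
E
python3 - <<'E'
from h import *
rep2(-2.1,8)
E
```

```text
t 14.72 stand [ -11.2 -165.3  225. ] rad 77.8 a -1.715 q -2.065 Fstand [-4.4 -4.4  2.4] Frad -1.7 Ftan(up) -4.7 w 23.2
a* -1.749 R* 74.5 Frad -1.5 Ftan -4.8 tau [-0.91  0.42  0.05]
c (np.float64(-11.204732017669514), np.float64(225.01857041230795))
-1.79 [np.float64(-3.3), 0, np.float64(-0.4)]
-1.84 [np.float64(-6.4), 0, np.float64(-1.2)]
-1.88 [np.float64(-9.6), 0, np.float64(-2.1)]
-1.92 [np.float64(-12.7), 0, np.float64(-3.2)]
-1.97 [np.float64(-15.7), 0, np.float64(-4.4)]
-2.01 [np.float64(-18.7), 0, np.float64(-5.7)]
-2.06 [np.float64(-21.6), 0, np.float64(-7.2)]
-2.1 [np.float64(-24.5), 0, np.float64(-8.8)]
```

Before the landing I'll loosen the grip to a small cage, about 14 mm of play. The handle then rides on the −x finger, so once the cover lands the finger leaves it instead of pressing.

Call:
move_arm(series=[{"xyz": [0,0.2,0],"twist": [0,0,0],"fingers": 0.72},{"xyz": [0,0.2,0],"twist": [0,0,0],"fingers": 0.7},{"xyz": [0,0.2,0],"twist": [0,0,0],"fingers": 0.67},{"xyz": [0,0.2,0],"twist": [0,0,0],"fingers": 0.64},{"xyz": [0,0.2,0],"twist": [0,0,0],"fingers": 0.61},{"xyz": [0,0.2,0],"twist": [0,0,0],"fingers": 0.59},{"xyz": [0,0.2,0],"twist": [0,0,0],"fingers": 0.59}])

```text
t: 15.6
tcp_pos: [609.4, -127.0, 224.7]
eef_rot: [-3.142, 0.0, 0.19]
contact_force: [-2.1, -3.0, 0.9]
grip_width: 37.8
```

```bash
python3 - <<'E'
from h import *
rep()
cv2.imwrite("pics/w12.png",imaging.snapshot("wrist"))
# handle at tool x-7, plan handle angles
a=np.arccos((-11.2-7-2)/75)*-1;print(a)
x0,z0=2+75*np.cos(a),298.3+75*np.sin(a)
for k in range(1,10):
    b=a-.1*k;print(round(b,2),round(2+75*np.cos(b)-x0,1),round(-(298.3+75*np.sin(b)-z0),1))
E
```

```text
t 15.6 stand [ -10.8 -165.2  224.7] rad 78.0 a -1.71 q -2.06 Fstand [-2.6 -2.5  0.9] Frad -0.5 Ftan(up) -2.7 w 37.8
-1.8434970439160534
-1.94 -7.1 -2.4
-2.04 -13.9 -5.5
-2.14 -20.4 -9.2
-2.24 -26.5 -13.6
-2.34 -32.2 -18.5
-2.44 -37.3 -24.0
-2.54 -41.8 -30.0
-2.64 -45.7 -36.4
-2.74 -48.9 -43.2
```

View pics/w12.png

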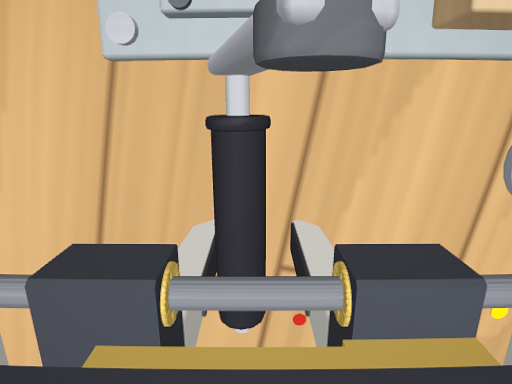

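```bash
python3 - <<'E'
from h import *
for _ in range(3):
    im=imaging.snapshot("scene");rep()
cv2.imwrite("pics/s13.png",cv2.resize(im[160:280,180:300],(600,600),interpolation=cv2.INTER_CUBIC))
E
```

```text
t 15.7 stand [ -10.9 -165.3  224.7] rad 78.0 a -1.71 q -2.06 Fstand [-3.2 -2.6 -0.3] Frad 0.7 Ftan(up) -3.1 w 38.4
t 15.75 stand [ -10.8 -165.2  224.7] rad 78.0 a -1.71 q -2.06 Fstand [-3.3 -1.5  0.7] Frad -0.3 Ftan(up) -3.4 w 38.8
t 15.8 stand [ -10.9 -165.2  224.7] rad 78.0 a -1.71 q -2.06 Fstand [-2.5 -2.9 -0.7] Frad 1.1 Ftan(up) -2.3 w 38.3
```

View pics/s13.png

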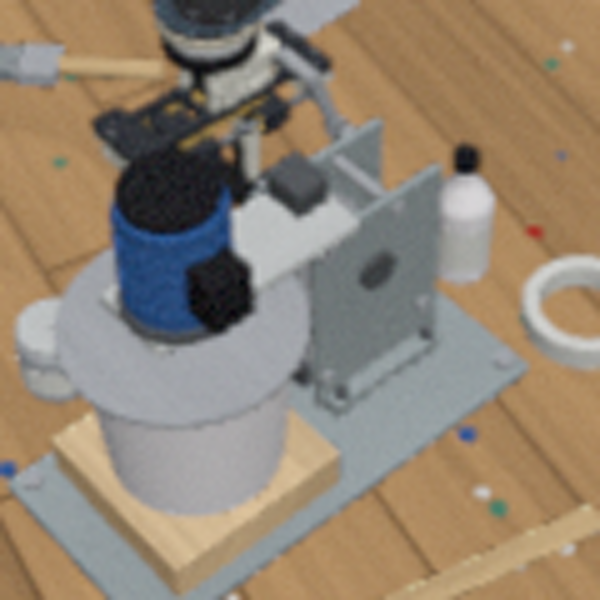

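Call:
move_arm(series=[{"xyz": [-2,0.3,-0.6],"twist": [0,0,0],"fingers": 0.59},{"xyz": [-4.5,0.3,-1.5],"twist": [0,0,0],"fingers": 0.59},{"xyz": [-7,0.3,-2.4],"twist": [0,0,0],"fingers": 0.59},{"xyz": [-7,0.3,-2.4],"twist": [0,0,0],"fingers": 0.59},{"xyz": [-7,0.3,-2.4],"twist": [0,0,0],"fingers": 0.59}])

```text
t: 16.42
tcp_pos: [602.8, -128.7, 227.3]
eef_rot: [3.141, -0.001, 0.19]
contact_force: [-0.1, -0.4, -0.0]
grip_width: 38.3
```

```bash
python3 - <<'E'
from h import *
rep();imaging.snapshot("top");rep();im=imaging.snapshot("wrist");rep();cv2.imwrite("pics/w14.png",im)
E
```

```text
t 16.43 stand [ -17.6 -165.6  227.3] rad 76.7 a -1.802 q -2.152 Fstand [-0.2 -0.4 -0. ] Frad 0.0 Ftan(up) -0.2 w 38.3
t 16.48 stand [ -17.6 -165.6  227.3] rad 76.8 a -1.803 q -2.153 Fstand [ 0.1  0.4 -0.1] Frad 0.0 Ftan(up) 0.1 w 38.1
t 16.52 stand [ -17.7 -165.6  227.2] rad 76.8 a -1.803 q -2.153 Fstand [ 0.1 -0.3  0.8] Frad -0.8 Ftan(up) -0.1 w 38.2
```

View pics/w14.png

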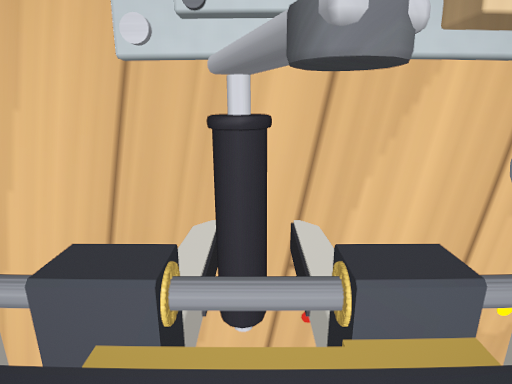

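The crank is slack: zero force, with the handle just free of the −x finger. The cover is on the pail at q ≈ −2.28. I'll re-grip biased to the safe (lifting) side, then ease down in fine steps.

Call:
move_arm(series=[{"xyz": [-2,0,-0.7],"twist": [0,0,0],"fingers": 0.59},{"xyz": [-4,0,-1.4],"twist": [0,0,0],"fingers": 0.59},{"xyz": [-4,0,-1.4],"twist": [0,0,0],"fingers": 0.62},{"xyz": [-4,0,-1.4],"twist": [0,0,0],"fingers": 0.65},{"xyz": [-4,0,-1.4],"twist": [0,0,0],"fingers": 0.68},{"xyz": [-4,0,-1.4],"twist": [0,0,0],"fingers": 0.71},{"xyz": [-4,0,-1.4],"twist": [0,0,0],"fingers": 0.74},{"xyz": [-4,0,-1.4],"twist": [0,0,0],"fingers": 1},{"xyz": [-4,0,-1.4],"twist": [0,0,0],"fingers": 1}])

```text
t: 17.65
tcp_pos: [598.2, -129.6, 228.1]
eef_rot: [-3.141, 0.002, 0.19]
contact_force: [-4.9, -3.1, -0.9]
grip_width: 23.4
```

```bash
python3 - <<'E'
from h import *
rep();imaging.snapshot("top");rep();im=imaging.snapshot("wrist");rep();print(r.state()['eef_rot'])
E
```

```text
t 17.65 stand [ -22.3 -165.6  228.1] rad 77.1 a -1.864 q -2.214 Fstand [-5.4 -2.1 -0.9] Frad 2.5 Ftan(up) -4.9 w 23.4
t 17.7 stand [ -22.3 -165.6  228.1] rad 77.2 a -1.864 q -2.214 Fstand [-5.5 -1.3 -1.1] Frad 2.7 Ftan(up) -4.9 w 23.0
t 17.75 stand [ -22.3 -165.6  228.1] rad 77.2 a -1.864 q -2.214 Fstand [-6.  -1.5 -0.4] Frad 2.1 Ftan(up) -5.6 w 23.4
[-3.14111389e+00  1.71884179e-03  1.89954068e-01]
```

Call:
move_arm(series=[{"xyz": [-0.3,0,-0.1],"twist": [0,0,0],"fingers": 1},{"xyz": [-0.6,0,-0.2],"twist": [0,0,0],"fingers": 1},{"xyz": [-0.9,0,-0.3],"twist": [0,0,0],"fingers": 1},{"xyz": [-0.9,0,-0.3],"twist": [0,0,0],"fingers": 1}])

```text
t: 18.25
tcp_pos: [597.5, -129.7, 228.5]
eef_rot: [-3.141, 0.001, 0.19]
contact_force: [-4.2, -2.2, -3.0]
grip_width: 23.1
```

```bash
python3 - <<'E'
from h import *
rep();imaging.snapshot("top");rep();print(r.state()['eef_rot'])
E
```

```text
t 18.25 stand [ -23.1 -165.6  228.5] rad 77.1 a -1.875 q -2.225 Fstand [-4.6 -1.4 -3. ] Frad 4.2 Ftan(up) -3.4 w 23.1
t 18.3 stand [ -23.  -165.6  228.4] rad 77.1 a -1.874 q -2.224 Fstand [-5.7 -3.2 -2.8] Frad 4.4 Ftan(up) -4.6 w 23.5
[-3.14125022e+00  1.17397551e-03  1.89957847e-01]
```

Call:
move_arm(series=[{"xyz": [-0.3,0,0],"twist": [0,0,0],"fingers": 1},{"xyz": [-0.6,0,0],"twist": [0,0,0],"fingers": 1},{"xyz": [-0.6,0,0],"twist": [0,0,0],"fingers": 1}])

```text
t: 18.68
tcp_pos: [597.0, -129.8, 228.6]
eef_rot: [-3.141, 0.001, 0.19]
contact_force: [-4.8, -2.7, -3.3]
grip_width: 23.0
```

```bash
python3 - <<'E'
from h import *
rep();imaging.snapshot("top");rep();print(r.state()['eef_rot'])
E
```

```text
t 18.68 stand [ -23.5 -165.6  228.6] rad 77.1 a -1.881 q -2.231 Fstand [-5.2 -1.7 -3.3] Frad 4.7 Ftan(up) -3.9 w 23.0
t 18.73 stand [ -23.5 -165.6  228.6] rad 77.1 a -1.881 q -2.231 Fstand [-4.  -2.3 -3.2] Frad 4.3 Ftan(up) -2.9 w 23.1
[-3.14143318e+00  6.98535007e-04  1.89999894e-01]
```

Call:
move_arm(series=[{"xyz": [-0.3,0,0],"twist": [0,0,0],"fingers": 1},{"xyz": [-0.6,0,0],"twist": [0,0,0],"fingers": 1},{"xyz": [-0.6,0,0],"twist": [0,0,0],"fingers": 1}])

```text
t: 19.1
tcp_pos: [596.5, -129.8, 228.7]
eef_rot: [-3.142, 0.0, 0.19]
contact_force: [-3.8, -2.7, -3.7]
grip_width: 23.1
```

```bash
python3 - <<'E'
from h import *
rep();imaging.snapshot("top");rep();print(r.state()['eef_rot'])
E
```

```text
t 19.1 stand [ -24.  -165.5  228.7] rad 77.1 a -1.887 q -2.237 Fstand [-4.2 -1.9 -3.7] Frad 4.8 Ftan(up) -2.9 w 23.1
t 19.15 stand [ -24.  -165.6  228.7] rad 77.1 a -1.887 q -2.237 Fstand [-4.4 -2.4 -4.3] Frad 5.4 Ftan(up) -2.8 w 23.1
[-3.14149125e+00  2.30413932e-04  1.89919039e-01]
```

Call:
move_arm(series=[{"xyz": [-0.2,0,0.1],"twist": [0,0,0],"fingers": 1},{"xyz": [-0.4,0,0.2],"twist": [0,0,0],"fingers": 1},{"xyz": [-0.4,0,0.2],"twist": [0,0,0],"fingers": 1}])

```text
t: 19.52
tcp_pos: [596.3, -129.8, 228.7]
eef_rot: [3.142, -0.001, 0.19]
contact_force: [-1.1, -1.8, -3.0]
grip_width: 23.3
```

```bash
python3 - <<'E'
from h import *
rep();imaging.snapshot("top");rep();print(r.state()['eef_rot'])
E
```

```text
t 19.52 stand [ -24.2 -165.5  228.7] rad 77.2 a -1.89 q -2.24 Fstand [-1.4 -1.5 -3. ] Frad 3.3 Ftan(up) -0.4 w 23.3
t 19.57 stand [ -24.2 -165.5  228.7] rad 77.2 a -1.89 q -2.24 Fstand [-2.4 -0.6 -3.2] Frad 3.8 Ftan(up) -1.3 w 22.9
[ 3.14150712e+00 -4.68937447e-04  1.89883995e-01]
```

Call:
move_arm(series=[{"xyz": [-0.2,0,0.1],"twist": [0,0,0],"fingers": 1},{"xyz": [-0.2,0,0.1],"twist": [0,0,0],"fingers": 1},{"xyz": [-0.2,0,0.1],"twist": [0,0,0],"fingers": 1}])

```text
t: 19.95
tcp_pos: [596.2, -129.9, 228.7]
eef_rot: [3.141, -0.001, 0.19]
contact_force: [-1.0, 0.0, -1.7]
grip_width: 23.1
```

```bash
python3 - <<'E'
from h import *
rep();imaging.snapshot("top");rep();im=imaging.snapshot("wrist");rep();print(r.state()['eef_rot'])
E
```

```text
t 19.95 stand [ -24.3 -165.5  228.7] rad 77.2 a -1.892 q -2.242 Fstand [-1.   0.2 -1.7] Frad 1.9 Ftan(up) -0.4 w 23.1
t 20.0 stand [ -24.4 -165.5  228.7] rad 77.2 a -1.892 q -2.242 Fstand [ 0.5 -0.  -2.6] Frad 2.3 Ftan(up) 1.3 w 23.1
t 20.05 stand [ -24.3 -165.5  228.7] rad 77.2 a -1.892 q -2.242 Fstand [-0.1  1.3 -1.4] Frad 1.4 Ftan(up) 0.4 w 23.2
[ 3.14144582e+00 -7.26019811e-04  1.89883390e-01]
```

Crank force is about zero while held, and the cover bears on the pail. Now I release and withdraw outward along the handle.

Call:
move_arm(series=[{"xyz": [0,0,0],"twist": [0,0,0],"fingers": 0.7},{"xyz": [0,0,0],"twist": [0,0,0],"fingers": 0.6},{"xyz": [0,0,0],"twist": [0,0,0],"fingers": 0.4},{"xyz": [0,0,0],"twist": [0,0,0],"fingers": 0.3},{"xyz": [0,0,0],"twist": [0,0,0],"fingers": 0.3}])

```text
t: 20.68
tcp_pos: [596.0, -129.9, 228.5]
eef_rot: [3.142, -0.0, 0.19]
contact_force: [-0.2, -0.4, 0.1]
grip_width: 61.9
```

```bash
python3 - <<'E'
from h import *
rep();im=imaging.snapshot("wrist");cv2.imwrite("pics/w20.png",im)
E
```

```text
t 20.68 stand [ -24.5 -165.6  228.5] rad 77.4 a -1.893 q -2.243 Fstand [-0.3 -0.3  0.1] Frad 0.0 Ftan(up) -0.3 w 61.9
```

View pics/w20.png

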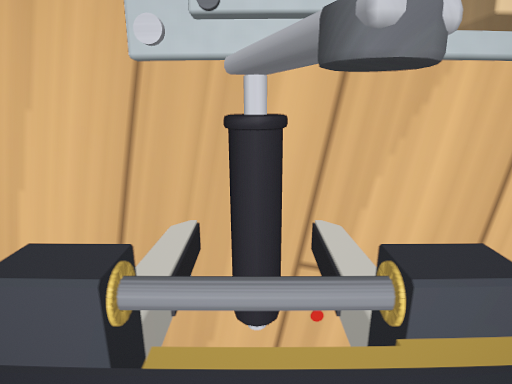

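The handle stays put, centred and free between the open fingers. Withdrawing along −y, then up.

Call:
move_arm(series=[{"xyz": [0,20,0],"twist": [0,0,0],"fingers": 0.3},{"xyz": [0,50,0],"twist": [0,0,0],"fingers": 0.3},{"xyz": [0,80,0],"twist": [0,0,0],"fingers": 0.3},{"xyz": [0,90,-40],"twist": [0,0,0],"fingers": 0.3},{"xyz": [0,90,-95],"twist": [0,0,0],"fingers": 0.3},{"xyz": [0,110,-150],"twist": [0,0,0],"fingers": 0.3},{"xyz": [0,150,-170],"twist": [0,0,0],"fingers": 0.3},{"xyz": [0,200,-170],"twist": [0,0,0],"fingers": 0.3},{"xyz": [0,200,-170],"twist": [0,0,0],"fingers": 0.3},{"xyz": [0,200,-170],"twist": [0,0,0],"fingers": 0.3}])

```text
t: 21.98
tcp_pos: [633.5, -327.0, 398.1]
eef_rot: [-3.141, 0.001, 0.189]
contact_force: [-0.5, 0.2, 0.1]
grip_width: 65.3
```

```bash
python3 - <<'E'
from h import *
rep();im=imaging.snapshot("scene");cv2.imwrite("pics/s21.png",cv2.resize(im[120:290,140:340],(700,595),interpolation=cv2.INTER_CUBIC))
im=imaging.snapshot("top");cv2.imwrite("pics/t21.png",im)
im=imaging.snapshot("wrist");cv2.imwrite("pics/w21.png",im)
i=imaging.camera_info("wrist");print(proj(i,stand2w(S,[[-75,-97,239],[-27,-97,239]])).round())
E
```

```text
t 21.98 stand [ -25.  -366.1  398.1] rad 99.3 a 1.825 q 1.475 Fstand [-0.5  0.3  0.1] Frad 0.2 Ftan(up) 0.4 w 65.3
[[ 115. -446.]
 [ 249. -457.]]
```

View pics/s21.png

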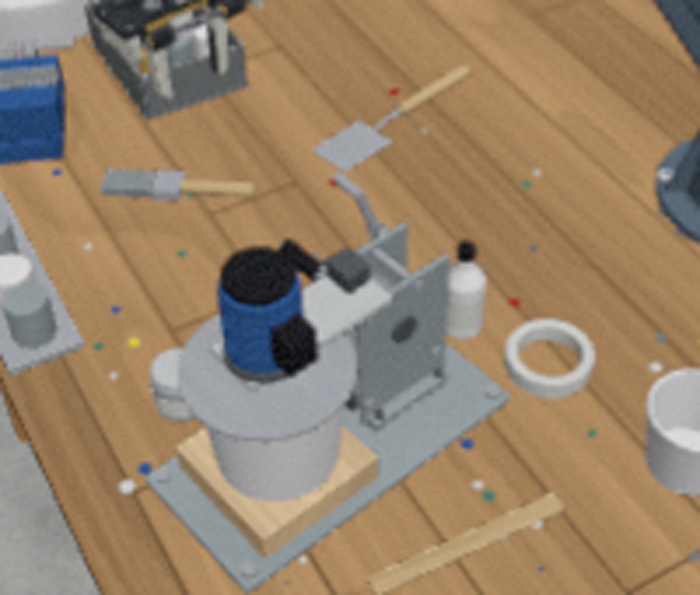

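View pics/t21.png

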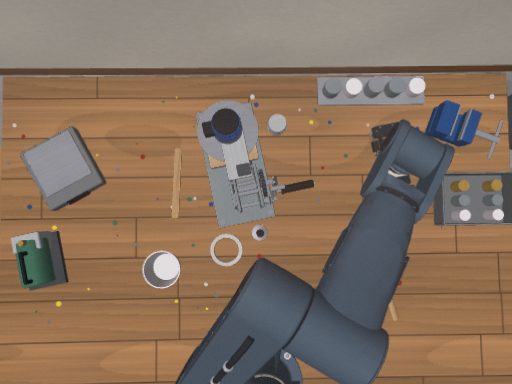

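View pics/w21.png

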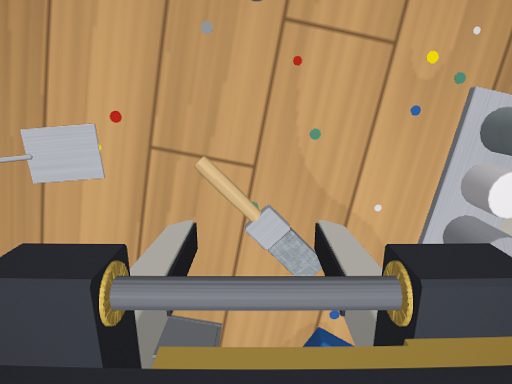

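```bash
python3 - <<'E'
from h import *
im=cv2.imread("pics/t21.png");i=imaging.camera_info("top")
a=-1.93
for P in [[-27,-97,239],[-75,-97,239],[2+75*np.cos(a),-200,135+75*np.sin(a)]]: print(proj(i,stand2w(S,[P])).round(1))
im=cv2.resize(im[160:230,220:320],None,fx=8,fy=8,interpolation=cv2.INTER_CUBIC)
cv2.imwrite("pics/z21.png",im); rep()
E
```

```text
[[284.3 185.9]]
[[288.  203.5]]
[[313.  182.2]]
t 22.12 stand [ -24.4 -364.9  398.6] rad 99.7 a 1.818 q 1.468 Fstand [ 0.2 -0.4 -0.1] Frad -0.2 Ftan(up) -0.1 w 65.1
```

View pics/z21.png

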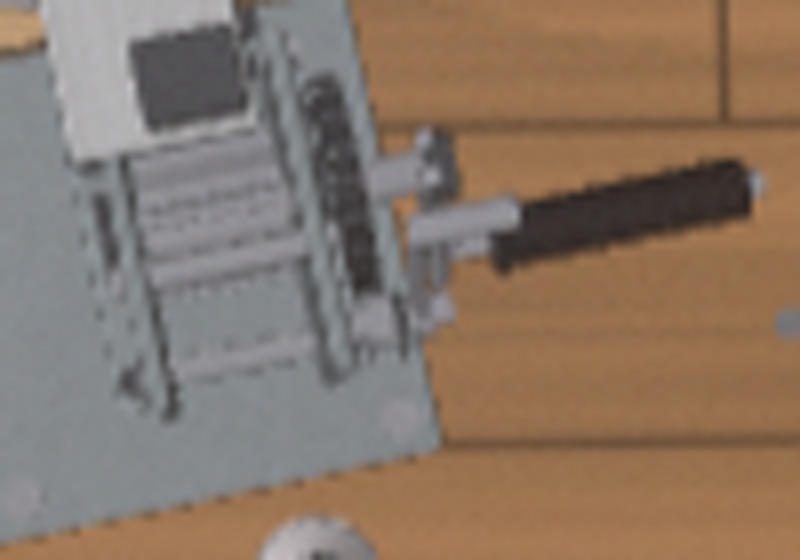

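Tab end at (284.7, 186.3) agrees with the predicted thrown position (284.3, 185.9). The handle also lies where expected. Handing in.

```bash
python3 - <<'E'
from rig import r
print(r.sign_off())
E
```

```text
the job is handed in; nothing more can be done
None
```

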